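Trace the stitch template's groove and hold the probe at its finish

TASK

Lift the sprung tracing probe out of its wooden stand and check the stitch template's L-shaped groove with it: set the tip in the plain end of the long leg and run it along the groove floor, round the corner and up the short leg to the end between the two rivet heads, in one go without lifting out, pressing lightly and slowly (about 3 cm a second, always under 8). Stop there and hold the probe upright with the tip pushed part way in against its spring, never hard; the job finishes with you still holding it like that, so do not let go or back off. Leave the mallet, the phone and the thread spool where they are.

Things in the scene. Friction and masses are not known exactly. Their poses are not given: they have to be found in the camera images.
- probe: Sprung tracing probe, 133 mm long, 120 g, loose, upright in the stand at the start. Origin at its tip (spring fully out), z up along it. Steel pin (ball tip 5 mm across) from 0 to 28 mm, steel stem 13 mm across from 28 to 53 mm, dark wooden handle of square section 20 x 20 mm (sides along x and y) from 53 to 133 mm: grip it on the handle's flat sides.
- probe_tip (a point): The end of the pin: the lowest point of the ball tip. It moves up with the pin when the spring is pushed in.
- plunger (a joint): How far the pin is pushed into the probe: 0 fully out, 0.015 m at its hard stop. Spring: 0.8 N at first touch plus 0.2 N per mm, so 3.8 N at the stop; beyond the stop the probe is rigid.
- stand: Fixed wooden block 60 x 60 x 62 mm high with a 17 mm vertical hole through its middle, origin at the centre of its underside, z up. The probe's stem and pin hang in the hole (tip 9 mm above the underside), its handle's shoulder rests on the block's top. Only a straight lift of 55 mm or more frees it.
- template: Fixed wooden stitch template, 180 (x) x 140 (y) x 12 mm high, origin at the centre of its underside, z up. Groove 8 mm wide, 4 mm deep (dark floor 8 mm above the underside) in its pale top: long leg at y = -40 from x = -60 to 50 mm, then short leg at x = 50 from y = -40 to 40 mm (centre line; the groove goes on 4 mm past each end).
- groove_start (a point): On the floor of the groove, the plain end of the long leg: the start (template x -60, y -40 mm).
- leg1_mid (a point): On the groove floor, the middle of the long leg (template x -5, y -40 mm).
- groove_corner (a point): On the groove floor, the right-angled corner (template x 50, y -40 mm).
- leg2_mid (a point): On the groove floor, the middle of the short leg (template x 50, y 0 mm).
- groove_finish (a point): On the groove floor, the end of the short leg, between two flush dark steel 14 mm rivet heads, centred 14 mm to either side: the finish (template x 50, y 40 mm).
- mallet: Bystander: mallet standing on its white head (64 mm across, 75 mm high), dark handle up, 195 mm in all; origin at the centre of its underside.
- phone: Bystander: black phone lying flat, 72 x 148 x 9 mm, origin at the centre of its underside.
- spool: Bystander: thread spool standing on end, 44 mm across, 44 mm high, origin at the centre of its underside.
Mind the look-alikes: they are no part of the job. Several things have the shape of the template; the one meant has the colours described above.

How it is judged (in metres and radians):
On the way, in this order (a step that is already met when the one before it is completed fails the run):
1. the tip rests in the plain end of the long leg (distance between probe_tip and groove_start below 0.012 m and contact force between probe and template above 0.3 N), for 0.1 s.
2. the tip runs past the middle of the long leg, on the groove floor (distance between probe_tip and leg1_mid below 0.01 m and contact force between probe and template above 0.3 N), for 0.05 s.
3. the tip reaches the corner, on the groove floor (distance between probe_tip and groove_corner below 0.01 m and contact force between probe and template above 0.3 N), for 0.05 s.
4. the tip runs past the middle of the short leg, on the groove floor (distance between probe_tip and leg2_mid below 0.01 m and contact force between probe and template above 0.3 N), for 0.05 s.
5. the probe is held upright and lightly pressed at the finish (distance between probe_tip and groove_finish below 0.007 m and angle between probe's own z axis and vertical below 0.14 rad and value of joint plunger between 0.0015 and 0.0135 m and contact force between probe and template between 0.8 and 7 N and contact force between probe and the fingers above 2 N and contact force between probe and stand below 0.05 N and linear speed of probe below 0.02 m/s), for 0.5 s.
At the end, for the whole second after the job is handed in: The fingers still hold the probe (over 2 N), clear of its stand and still (under 2 cm/s), its tip within 7 mm of the groove's finish, its axis within 8 degrees of vertical, the pin pushed in between 1.5 and 13.5 mm and pressing the template with 0.8 to 7 N (all of step 5); the arm keeps its last pose, push and grip.
It fails at once if the tip is lifted out of the groove along its way ((x of probe_tip in the frame of template between -0.035 and 0.055 m and y of probe_tip in the frame of template between -0.055 and -0.025 m and z of probe_tip in the frame of template between 0.015 and 0.03 m) or (x of probe_tip in the frame of template between 0.035 and 0.065 m and y of probe_tip in the frame of template between -0.055 and 0.05 m and z of probe_tip in the frame of template between 0.015 and 0.03 m)).
It fails at once if the probe presses the template harder than 15 N (contact force between probe and template above 15 N).
It fails at once if the probe moves faster than 8 cm/s while it touches the template (contact force between probe and template above 0.3 N and linear speed of probe above 0.08 m/s).
It fails at once if the mallet, the phone or the thread spool is moved more than 2 cm (distance of any of mallet, phone, spool from where it was at the start of the episode above 0.02 m).
It also fails if it takes over 51 s, if anything falls off the work surface, if the arm or the gripper's body presses on something with over 40 N, if the wrist force passes 120 N, or if a joint passes its speed limit or range.

ROBOT

A 7-joint arm with a two-finger parallel gripper is mounted at the origin on the work surface. World frame = base frame: x ahead of the robot, y to its left, z up, the work surface at z = 0. Lengths are in m, angles in degrees, forces in N, time in s.
With the tool pointing down it reaches from about 0.425 to 0.925 m from the base axis. Payload 6.8 kg.
Tool frame: the origin (TCP) lies at the very end of the fingers, on their centre line; the grasp point (between the pads) lies 19 mm behind it; z points along the fingers, y is the line along which they close (so a half turn about z gives the same grasp; the last joint's range is limited). The gripper opens to 88 mm and grips with 3 to 60 N. Pads are 20 mm wide; open, the fingers measure 115 mm over their backs; the gripper's body (75 mm by 178 mm) begins 61 mm behind the grasp point.
Start: joints at [-74.032, 27.33, 1.283, 89.118, -0.659, 63.558, -4.761], TCP at [0.255, 0.625, 0.223] pointing down, gripper open.
Joint ranges: [-169.35, 169.35], [-19.33, 120.38], [-80.79, 83.38], [13.8, 139.57], [-78.32, 258.32], [9.67, 109.79], [-169.56, 169.56]. Speed limits (degrees/s): [136.94, 136.94, 180, 180, 180, 180, 180].

INTERFACE

Orientations are given as a 3x3 rotation matrix whose columns are the frame's x, y, z axes.
In Python, from plant import env gives the robot as it stands.
- The arm moves only by the tool carry_out, never from a script. Its argument "moves" is a list of rows, each an object of numbers: "tx", "ty", "tz": the shift along the tool's x, y, z scaled (see below); "spin": the turn about the tool's z scaled (see below). In form: [{"tx": .., "ty": .., "tz": .., "spin": ..}, ...]. A call has 1 to 10 rows; each row is the pose to reach, as a shift and turn from the pose commanded when the call began, along the tool's axes at that moment, turning the shorter way round; what a row does not reach only later rows make up. The controller multiplies each number of a shift by 0.25 m and each number of a turn by 2 pi rad. A row lasts 1/8 s, in which the tool goes at most 62.5 mm and 10.7 degrees, less where a joint would pass 70% of its speed; a pose out of reach is approached as far as the arm can. A call with a number of a shift or a turn outside -1 to 1 is refused whole. A call with a gripper value outside its range is refused whole. "fingers" is the opening, from -1 (shut) to 1 (fully open), set as the call begins (left out, the last holds). The fingers move at their own pace and stop on an object; "squeeze" is the grip in N (left out, the last holds). Time passes only in rows, so rows that repeat a pose let the fingers close. It gives the time, the measured TCP pose, the force, the opening and the grip force at its end, in the units of the state.
- env.read_state(): the state, without advancing time (a new reading comes with each control period).
- env.grab_frame(name): name is "scene" or "top" or "wrist"; returns a dict with "img" (480x640x3 uint8, blue, green, red), "camera_matrix" (3x3 intrinsics, pixels), "position" and "rotation" of the camera in the world; the wrist camera has in their place "hand_eye" (4x4, takes a point from camera to tool coordinates, whose origin is the TCP and whose axes are the flange's). Camera axes: x right, y up, looking along -z (the intrinsics and any distortion apply to the point x, -y, -z); pixel columns grow to the right and rows downward; lengths in m; the calibration is good to about 2 mm. A picture is of the moment at which its call begins: read the wrist's pose just before it. There is no depth.
- env.job_done(): hands the job in; it is judged then, once.
Trained networks look in the newest picture that a camera, given by its name, has taken for a name from the list of things; names that differ only in an ending like _2 or _b are one class to them, and where a whole thing is asked for, a point or a joint stands for the part that bears it (a point fixed in the world has none). Each returns a list of dicts, best first, with "confidence" (0 to 1); they miss things now and then, are a little off and sometimes report something else, mostly with a low value. They report only what shows in the picture. A call takes as long as a camera call. They do not tell look-alikes from the thing itself.
- env.find_in(camera, label): "rect" ([left, top, width, height] in pixels, round what is visible of it).
- env.regions_of(camera, label): "pixels" (480x640 bool, what is visible of it) and "rect" ([left, top, width, height] in pixels, round what is visible of it).
- env.mark_of(camera, label): "centre" ([row, column] in pixels: a listed point, or the origin of a listed thing).
The state is a dict: "clock": time; "joint_positions": joint angles; "dq": joint speeds; "effort": joint torques, N m; "tool_pos": TCP position; "tcp_rot": TCP orientation; "force": force on the tool from outside, world axes, zero at the start; "wrist_torque": the same for the moment, N m; "grip_width": finger opening in m; "grasp_force": force on a finger pad.
Only numpy, scipy, OpenCV 4.12 (cv2) and the standard library are available. Lean on these libraries where they do the work, as an engineer would, in place of code of your own. Each camera call takes 0.05 s, during which the arm holds its last target. There are 200 camera calls.

## Working session

There is one attempt and no reset: what is moved stays moved. The work goes in short steps, Python scripts to look and compute and a tool call to move; the robot and the scene stay as the last step left them, time stands still between calls to the robot, and variables do not carry over. Pictures are saved under pics/ and viewed, at most 14 in all, crops included, and the job is handed in when it is done.

Besides the shell and the picture viewer there is one more tool, called after "Request:" as a command line: name --argument value ..., lists and objects as JSON in quotes. carry_out: Moves the arm, as the interface text tells. Its arguments: {"type":"object","properties":{"moves":{"type":"array"},"fingers":{"type":"number"},"squeeze":{"type":"number"}},"required":["moves"]}

```bash
mkdir -p pics; ls; python3 - <<'E'
from plant import env
import cv2,numpy as np
s=env.read_state();print(s['clock'],s['tool_pos'],s['tcp_rot'],s['grip_width'],s['force'])
f={}
for c in('scene','top'):
    g=env.grab_frame(c);f[c]=g;cv2.imwrite(f'pics/{c}1.png',g['img'])
    print(c,g['camera_matrix'],g['position'],g['rotation'],[k for k in g])
    for l in('probe','stand','template','mallet','phone','spool'):
        print(l,[(d['rect'],round(d['confidence'],2)) for d in env.find_in(c,l)])
    for l in('probe','stand','template','groove_start','groove_corner','groove_finish'):
        print(l,[(np.round(d['centre'],1),round(d['confidence'],2)) for d in env.mark_of(c,l)])
E
```

```text
pics
0.0 [0.25444349 0.62454819 0.22169667] [[-9.26121776e-01  3.77224304e-01 -5.30020979e-04]
 [ 3.77224637e-01  9.26120127e-01 -1.75575969e-03]
 [-1.71452130e-04 -1.82598425e-03 -9.99998318e-01]] 0.0876960258108848 [-0.12753422  0.10456903 -0.25145755]
scene [[538.89258179   0.         326.2058758 ]
 [  0.         538.89258179 235.63184856]
 [  0.           0.           1.        ]] [ 1.18646049 -0.44502707  1.08057357] [[ 0.66358283 -0.5841171   0.46740245]
 [ 0.74810022  0.51647366 -0.41665456]
 [ 0.001974    0.62614868  0.77970118]] ['img', 'camera_matrix', 'position', 'rotation']
probe [([240.2, 269.0, 12.6, 28.2], 0.5)]
stand [([233.6, 279.9, 33.2, 38.3], 0.88)]
template [([361.9, 104.4, 73.4, 49.5], 0.8), ([274.0, 199.8, 84.6, 64.3], 0.7)]
mallet [([186.5, 356.0, 37.8, 62.6], 0.68)]
phone [([341.4, 283.3, 64.9, 53.9], 0.83)]
spool [([358.2, 169.7, 19.2, 22.0], 0.82)]
probe [(array([308.3, 252.3]), 0.61)]
stand [(array([307.9, 248.2]), 0.72)]
template [(array([233.4, 316.5]), 0.67), (array([130.2, 397. ]), 0.62)]
groove_start [(array([128.6, 375.9]), 0.87), (array([236. , 288.
[... 606 characters left out ...]
 0.45)]
stand [([391.7, 216.4, 29.5, 30.5], 0.67)]
template [([120.0, 271.4, 69.5, 80.1], 0.97)]
mallet [([278.5, 221.5, 69.4, 72.9], 0.71), ([459.3, 174.2, 40.6, 23.5], 0.58)]
phone [([306.6, 151.0, 50.9, 30.0], 0.87)]
spool [([229.6, 260.9, 20.1, 20.2], 0.75)]
probe [(array([229.5, 408.6]), 0.53)]
stand [(array([231.3, 402. ]), 0.94)]
template [(array([305.1, 159.7]), 0.88), (array([257.1, 316. ]), 0.64)]
groove_start [(array([324.1, 174.4]), 0.87), (array([269.7, 333.2]), 0.56), (array([237.8, 316.9]), 0.54)]
groove_corner [(array([234.3, 317. ]), 0.9), (array([283.9, 159.2]), 0.72)]
groove_finish [(array([242.5, 293.3]), 0.91), (array([298. , 134.5]), 0.9), (array([242.9, 306.1]), 0.34)]
```

View pics/top1.png

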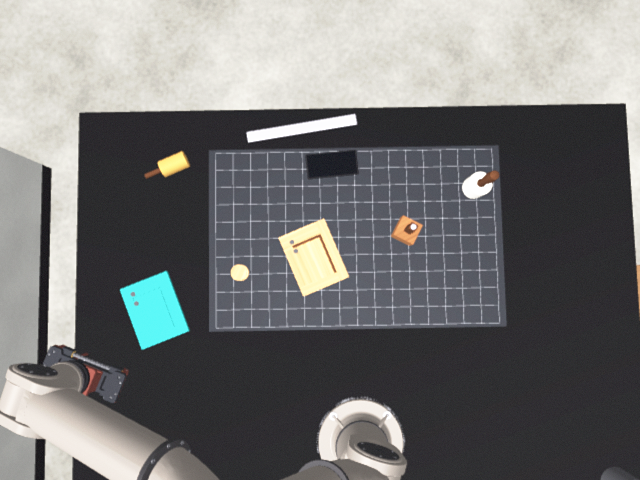

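View pics/scene1.png

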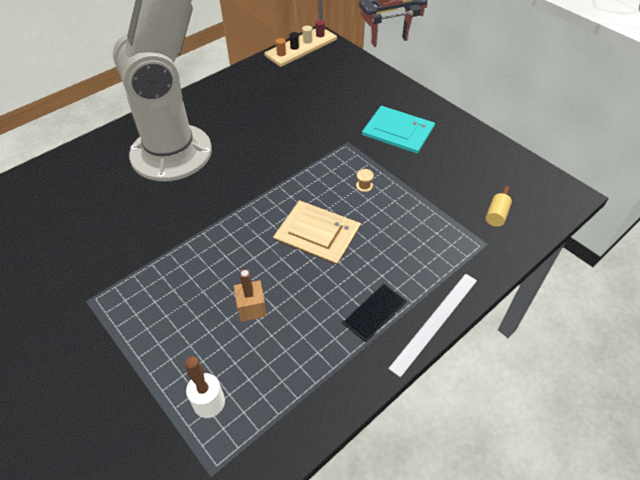

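The tan template at top (316,257) and the turquoise one at (155,310) share a shape. The tan one fits, with a pale top, a dark groove and two rivets at about (293,247). I'll confirm this in one enlarged crop and localise it.

```bash
cat > h.py <<'E'
import numpy as np,cv2
def ray(K,R,p,rc):
    d=R@np.array([(rc[1]-K[0,2])/K[0,0],-(rc[0]-K[1,2])/K[1,1],-1]);return p,d
def at(K,R,p,rc,z):
    p,d=ray(K,R,p,rc);return p+d*(z-p[2])/d[2]
def wristcam(s,g):
    # camera pose in world
    H=np.array(g['hand_eye']);R=np.array(s['tcp_rot'])
    return R@H[:3,:3], np.array(s['tool_pos'])+R@H[:3,3]
def proj(K,R,p,X):
    q=(np.atleast_2d(X)-p)@R
    return np.c_[K[1,2]-K[1,1]*q[:,1]/-q[:,2],K[0,2]+K[0,0]*q[:,0]/-q[:,2]] # row,col
E
python3 - <<'E'
from plant import env
from h import *
g=env.grab_frame('top');K,R,p=g['camera_matrix'],g['rotation'],g['position'];im=g['img']
cv2.imwrite('pics/crop.png',cv2.resize(im[205:310,265:440],None,fx=4.5,fy=4.5,interpolation=cv2.INTER_CUBIC))
for n,rc,z in(('finish',(247,293.3),.008),('corner',(234.3,319),.008),('start',(270,334),.008),('tmpl',(257.1,314),.012),('handletop',(227,412),.142),('phone',(165,331),.009),('spool',(271,240),.044)):
    print(n,at(K,R,p,rc,z).round(4))
for l in('template','stand','probe'):
  for d in env.regions_of('top',l):
    m=d['pixels'].astype('uint8');c,_=cv2.findContours(m,0,1);c=max(c,key=len)
    r=cv2.minAreaRect(c);b=cv2.boxPoints(r)
    z={'template':.012,'stand':.062,'probe':.142}[l]
    print(l,d['confidence'],r,[at(K,R,p,(y,x),z)[:2].round(4) for x,y in b])
E
```

```text
finish [0.5432 0.1787 0.008 ]
corner [0.5782 0.1051 0.008 ]
start [0.476  0.0644 0.008 ]
tmpl [0.5133 0.1204 0.012 ]
handletop [ 0.5817 -0.1362  0.142 ]
phone [0.7775 0.0672 0.009 ]
spool [0.477  0.3253 0.044 ]
template 0.92 ((312.9516906738281, 257.1695556640625), (63.431365966796875, 50.829437255859375), 66.61477661132812) [array([0.5689, 0.2244]), array([0.6243, 0.091 ]), array([0.4578, 0.0229]), array([0.4034, 0.1553])]
template 0.79 ((153.91432189941406, 310.378173828125), (64.81983947753906, 51.62595748901367), 70.14479064941406) [array([0.4337, 0.6718]), array([0.4807, 0.5354]), array([0.3094, 0.4729]), array([0.2633, 0.6083])]
stand 0.58 ((405.9000549316406, 230.7000274658203), (24.59674644470215, 24.59674644470215), 26.56505012512207) [array([ 0.5651, -0.0878]), array([ 0.6254, -0.1197]), array([ 0.5939, -0.1793]), array([ 0.5339, -0.1472])]
probe 0.61 ((410.25006103515625, 227.7500457763672), (8.485280990600586, 12.020814895629883), 45.0) [array([ 0.5769, -0.1126]), array([ 0.5987, -0.1354]), array([ 0.5828, -0.1505]), array([ 0.561 , -0.1277])]
```

View pics/crop.png

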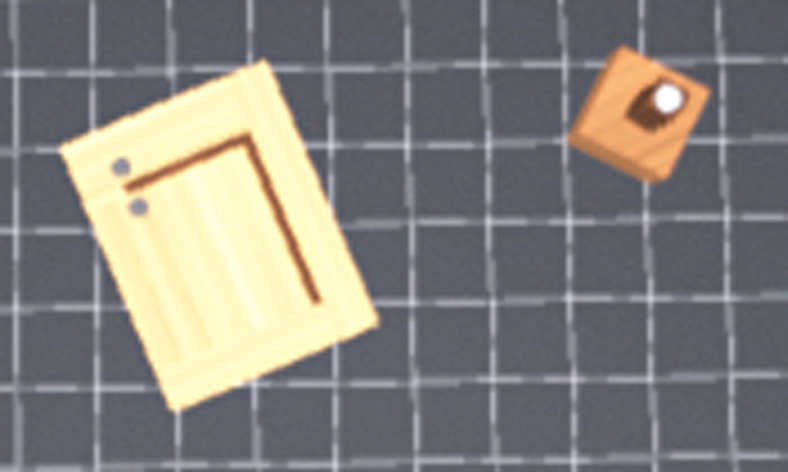

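Confirmed: the left object has a pale top, a dark L groove and grey rivets around its upper-left end, so it is the template. The stand is at full-image (406,231). Next I'll work out the move to a viewpoint near the template and stand.

```bash
python3 - <<'E'
from plant import env
from h import *
s=env.read_state();g=env.grab_frame('wrist');print(g['hand_eye'],g['camera_matrix'])
R,p=wristcam(s,g);print(R,p,s['clock'])
Rt=s['tcp_rot']
for T in([.514,.06,.30],[.58,-.134,.3]): print(Rt.T@(np.array(T)-s['tool_pos'])/.25)
E
```

```text
[[-9.47245803e-04  9.52548113e-01  3.04386589e-01  8.48194168e-02]
 [ 9.99999551e-01  9.10471741e-04  2.62748893e-04  7.92606992e-05]
 [-2.68544260e-05  3.04386702e-01 -9.52548547e-01 -1.62055697e-01]
 [ 0.00000000e+00  0.00000000e+00  0.00000000e+00  1.00000000e+00]] [[392.05451675   0.         321.30265019]
 [  0.         392.05451675 236.65641281]
 [  0.           0.           1.        ]]
[[ 3.78152806e-01 -8.81812501e-01 -2.81792776e-01]
 [ 9.25743190e-01  3.60218253e-01  1.15075434e-01]
 [ 3.19459085e-05 -3.04383842e-01  9.52549461e-01]] [0.17611849 0.65721582 0.38472107] 1.5
[-1.81363307 -1.70211536 -0.30935363]
[-2.3508897  -2.32116892 -0.30935839]
```

Request:
carry_out --moves '[{"tx": -0.86, "ty": -0.74, "tz": 0, "spin": 0}, {"tx": -0.86, "ty": -0.74, "tz": 0, "spin": 0}, {"tx": -0.86, "ty": -0.74, "tz": 0, "spin": 0}, {"tx": -0.86, "ty": -0.74, "tz": 0, "spin": 0}, {"tx": -0.86, "ty": -0.74, "tz": 0, "spin": 0}]' --fingers 1

```text
clock: 2.17
tool_pos: [0.3858, 0.3692, 0.223]
tcp_rot: [[-0.925, 0.381, 0.001], [0.381, 0.925, -0.0], [-0.001, -0.0, -1.0]]
force: [0.2, 0.9, 0.8]
grip_width: 0.0878
grasp_force: 0.0
```

Request:
carry_out --moves '[{"tx": -0.86, "ty": -0.74, "tz": 0, "spin": 0}, {"tx": -0.86, "ty": -0.74, "tz": 0, "spin": 0}, {"tx": -0.86, "ty": -0.74, "tz": 0, "spin": 0}, {"tx": -0.86, "ty": -0.74, "tz": 0, "spin": 0}, {"tx": -0.86, "ty": -0.74, "tz": 0, "spin": 0}, {"tx": -0.86, "ty": -0.74, "tz": 0, "spin": 0}, {"tx": -0.86, "ty": -0.74, "tz": 0, "spin": 0}]'

```text
clock: 3.05
tool_pos: [0.5129, 0.1213, 0.2226]
tcp_rot: [[-0.926, 0.376, -0.0], [0.376, 0.926, 0.001], [0.0, 0.0, -1.0]]
force: [0.1, 0.7, 0.3]
grip_width: 0.0878
grasp_force: 0.0
```

```bash
python3 - <<'E'
from plant import env
from h import *
s=env.read_state();g=env.grab_frame('wrist');R,p=wristcam(s,g);K=g['camera_matrix'];im=g['img']
cv2.imwrite('pics/w1.png',im)
ds=env.regions_of('wrist','template');m=ds[0]['pixels'].astype('uint8');print([(d['confidence'],d['rect']) for d in ds])
for l in('groove_start','groove_corner','groove_finish','leg1_mid','leg2_mid'):
    print(l,[(at(K,R,p,d['centre'],.008)[:2].round(4),np.round(d['centre']),round(d['confidence'],2)) for d in env.mark_of('wrist',l)[:2]])
c=max(cv2.findContours(m,0,1)[0],key=len);r=cv2.minAreaRect(c)
print([at(K,R,p,(y,x),.012)[:2].round(4) for x,y in cv2.boxPoints(r)])
# rectified top view of floor plane z=.010 at 0.5mm/px, x up? world x0=.38..66,y=.0...25
X,Y=np.meshgrid(np.arange(.38,.66,.0005),np.arange(-.0,.26,.0005))
rc=proj(K,R,p,np.c_[X.ravel(),Y.ravel(),np.full(X.size,.012)])
w=cv2.remap(im,rc[:,1].reshape(X.shape).astype('f4'),rc[:,0].reshape(X.shape).astype('f4'),1)
cv2.imwrite('pics/w1r.png',w)
E
```

```text
[(0.89, [206.2, 81.3, 229.0, 224.2])]
groove_start [(array([0.4764, 0.0631]), array([190., 252.]), 0.95)]
groove_corner [(array([0.5775, 0.1056]), array([265., 331.]), 0.59), (array([0.5107, 0.1249]), array([199., 324.]), 0.5)]
groove_finish [(array([0.5472, 0.1755]), array([213., 385.]), 0.95)]
leg1_mid [(array([0.5233, 0.0856]), array([225., 292.]), 0.74)]
leg2_mid [(array([0.5593, 0.1402]), array([237., 356.]), 0.59)]
[array([0.4532, 0.023 ]), array([0.4048, 0.1522]), array([0.567 , 0.2265]), array([0.6358, 0.0889])]
```

View pics/w1r.png

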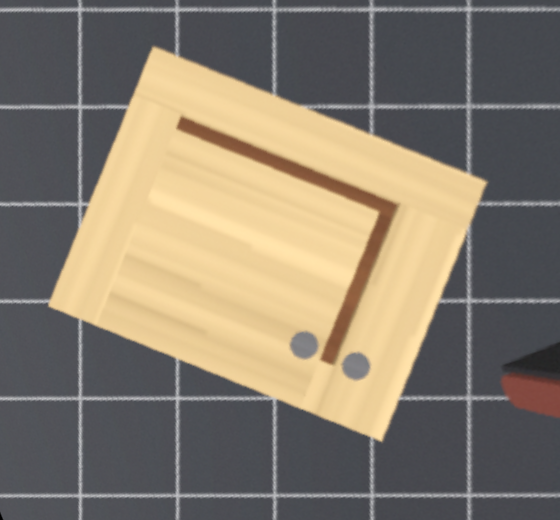

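Request:
carry_out --moves '[{"tx": -0.63, "ty": -0.84, "tz": 0, "spin": 0}, {"tx": -0.63, "ty": -0.84, "tz": 0, "spin": 0}, {"tx": -0.63, "ty": -0.84, "tz": 0, "spin": 0}, {"tx": -0.63, "ty": -0.84, "tz": 0, "spin": 0}, {"tx": -0.63, "ty": -0.84, "tz": 0, "spin": 0}, {"tx": -0.63, "ty": -0.84, "tz": 0, "spin": 0}, {"tx": -0.63, "ty": -0.84, "tz": 0, "spin": 0}]'

```text
clock: 4.28
tool_pos: [0.5799, -0.1312, 0.2224]
tcp_rot: [[-0.927, 0.375, -0.0], [0.375, 0.927, 0.001], [0.001, 0.001, -1.0]]
force: [-0.6, 0.3, 0.3]
grip_width: 0.088
grasp_force: 0.0
```

```bash
python3 - <<'E'
from plant import env
from h import *
s=env.read_state();g=env.grab_frame('wrist');R,p=wristcam(s,g);K=g['camera_matrix'];im=g['img']
out=[]
for z in(.142,.062):
    X,Y=np.meshgrid(np.arange(.52,.64,.0003),np.arange(-.2,-.07,.0003))
    rc=proj(K,R,p,np.c_[X.ravel(),Y.ravel(),np.full(X.size,z)])
    out.append(cv2.remap(im,rc[:,1].reshape(X.shape).astype('f4'),rc[:,0].reshape(X.shape).astype('f4'),1))
cv2.imwrite('pics/w2r.png',np.hstack(out));print(s['tool_pos'],s['tcp_rot'][:,1],out[0].shape,proj(K,R,p,[[.58,-.134,.142],[.58,-.134,.062]]))
E
```

```text
[ 0.57991135 -0.13117967  0.2224287 ] [0.37455668 0.92720352 0.00095917] (434, 400, 3) [[249.07029159 317.23924118]
 [217.6770848  318.07560638]]
```

View pics/w2r.png

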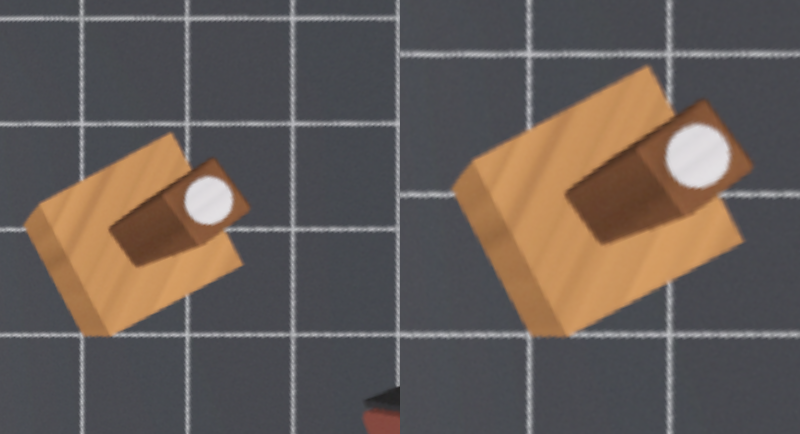

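Request:
carry_out --moves '[{"tx": -0.02, "ty": -0.02, "tz": 0.08, "spin": 0.039}, {"tx": -0.02, "ty": -0.02, "tz": 0.15, "spin": 0.039}, {"tx": -0.02, "ty": -0.02, "tz": 0.15, "spin": 0.039}, {"tx": -0.02, "ty": -0.02, "tz": 0.15, "spin": 0.039}]'

```text
clock: 4.82
tool_pos: [0.5831, -0.1391, 0.1859]
tcp_rot: [[-0.809, 0.588, 0.001], [0.588, 0.809, 0.0], [-0.0, 0.001, -1.0]]
force: [-0.2, 0.4, 0.3]
grip_width: 0.0879
grasp_force: 0.0
```

```bash
python3 - <<'E'
from plant import env
from h import *
for i in range(4):
    s=env.read_state();g=env.grab_frame('wrist');print(s['clock'],s['tool_pos'],s['tcp_rot'][:2,1],s['force'])
R,p=wristcam(s,g);K=g['camera_matrix'];im=g['img']
X,Y=np.meshgrid(np.arange(.54,.63,.0002),np.arange(-.19,-.10,.0002))
rc=proj(K,R,p,np.c_[X.ravel(),Y.ravel(),np.full(X.size,.142)])
w=cv2.remap(im,rc[:,1].reshape(X.shape).astype('f4'),rc[:,0].reshape(X.shape).astype('f4'),1)
m=(w.min(2)>170).astype('uint8');c=max(cv2.findContours(m,0,1)[0],key=cv2.contourArea);(a,b),r=cv2.minEnclosingCircle(c)
print('cap',.54+a*.0002,-.19+b*.0002,r*.2)
T=np.array([.54+a*.0002,-.19+b*.0002,.0865]);print(s['tcp_rot'].T@(T-s['tool_pos'])/.25)
E
```

```text
4.825 [ 0.58309526 -0.13914151  0.18585005] [0.58840398 0.80856677] [-0.23568524  0.43370249  0.3420405 ]
4.875 [ 0.58321635 -0.13945269  0.18604037] [0.58891057 0.80819765] [ 0.41657143 -0.18127836  0.27196097]
4.925 [ 0.58323506 -0.13972208  0.18607444] [0.58938308 0.80785307] [0.29897446 0.91245212 0.02811093]
4.975 [ 0.58317452 -0.13991251  0.18605069] [0.58979647 0.80755135] [ 0.41800262 -0.50850802  0.10352209]
cap 0.5824361358642578 -0.14000252075195313 7.250910949707031
[ 0.00262642 -0.00241788  0.39819789]
```

Request:
carry_out --moves '[{"tx": 0, "ty": 0, "tz": 0.15, "spin": 0}, {"tx": 0, "ty": 0, "tz": 0.28, "spin": 0}, {"tx": 0, "ty": 0, "tz": 0.36, "spin": 0}, {"tx": 0, "ty": 0, "tz": 0.4, "spin": 0}, {"tx": 0, "ty": 0, "tz": 0.4, "spin": 0}, {"tx": 0, "ty": 0, "tz": 0.4, "spin": 0}]'

```text
clock: 5.78
tool_pos: [0.5834, -0.1404, 0.0861]
tcp_rot: [[-0.807, 0.591, 0.002], [0.591, 0.807, -0.0], [-0.001, 0.001, -1.0]]
force: [0.4, -0.8, 0.6]
grip_width: 0.0881
grasp_force: 0.0
```

Request:
carry_out --moves '[{"tx": 0, "ty": 0, "tz": 0, "spin": 0}, {"tx": 0, "ty": 0, "tz": 0, "spin": 0}, {"tx": 0, "ty": 0, "tz": 0, "spin": 0}, {"tx": 0, "ty": 0, "tz": 0, "spin": 0}, {"tx": 0, "ty": 0, "tz": 0, "spin": 0}, {"tx": 0, "ty": 0, "tz": 0, "spin": 0}, {"tx": 0, "ty": 0, "tz": 0, "spin": 0}, {"tx": 0, "ty": 0, "tz": 0, "spin": 0}]' --fingers -1 --squeeze 25

```text
clock: 6.78
tool_pos: [0.5826, -0.1401, 0.0851]
tcp_rot: [[-0.807, 0.591, -0.0], [0.591, 0.807, 0.0], [0.0, -0.0, -1.0]]
force: [-0.6, -0.2, 0.1]
grip_width: 0.0202
grasp_force: 25.0
```

Request:
carry_out --moves '[{"tx": 0, "ty": 0, "tz": -0.04, "spin": 0}, {"tx": 0, "ty": 0, "tz": -0.12, "spin": 0}, {"tx": 0, "ty": 0, "tz": -0.2, "spin": 0}, {"tx": 0, "ty": 0, "tz": -0.28, "spin": 0}, {"tx": 0, "ty": 0, "tz": -0.32, "spin": 0}, {"tx": 0, "ty": 0, "tz": -0.32, "spin": 0}]'

```text
clock: 7.52
tool_pos: [0.583, -0.1402, 0.1658]
tcp_rot: [[-0.807, 0.591, 0.001], [0.591, 0.807, -0.0], [-0.001, 0.001, -1.0]]
force: [0.4, 0.7, -1.6]
grip_width: 0.0198
grasp_force: 25.0
```

```bash
python3 - <<'E'
from plant import env
from h import *
s=env.read_state();R=s['tcp_rot'];print(s['clock'],s['tool_pos'],s['force'],s['grip_width'])
print(R.T@(np.array([.4733,.0620,.045+.077])-s['tool_pos'])/.25)
E
```

```text
7.525 [ 0.58300892 -0.14021147  0.16584049] [ 0.39795763  0.67536417 -1.55828914] 0.019839129124689017
[0.83203942 0.3933591  0.17475481]
```

Request:
carry_out --moves '[{"tx": 0.15, "ty": 0.07, "tz": 0, "spin": 0.015}, {"tx": 0.35, "ty": 0.16, "tz": 0, "spin": 0.035}, {"tx": 0.55, "ty": 0.26, "tz": 0.05, "spin": 0.06}, {"tx": 0.72, "ty": 0.34, "tz": 0.1, "spin": 0.08}, {"tx": 0.8, "ty": 0.38, "tz": 0.13, "spin": 0.088}, {"tx": 0.83, "ty": 0.393, "tz": 0.15, "spin": 0.088}, {"tx": 0.83, "ty": 0.393, "tz": 0.15, "spin": 0.088}, {"tx": 0.83, "ty": 0.393, "tz": 0.15, "spin": 0.088}, {"tx": 0.83, "ty": 0.393, "tz": 0.15, "spin": 0.088}]'

```text
clock: 8.65
tool_pos: [0.4739, 0.0607, 0.1279]
tcp_rot: [[-0.375, 0.927, 0.001], [0.927, 0.375, -0.0], [-0.0, 0.001, -1.0]]
force: [0.7, 0.7, -1.4]
grip_width: 0.0197
grasp_force: 25.0
```

```bash
python3 - <<'E'
from plant import env
from h import *
for i in range(2):
    s=env.read_state();g=env.grab_frame('wrist')
print(s['clock'],s['tool_pos'],s['tcp_rot'],s['force'],s['grip_width'])
R,p=wristcam(s,g);K=g['camera_matrix'];im=g['img']
print('tip',[(np.round(d['centre'],1),d['confidence']) for d in env.mark_of('wrist','probe_tip')])
for l in('groove_start','groove_corner','groove_finish'):
    print(l,[(at(K,R,p,d['centre'],.008)[:2].round(4),np.round(d['centre'],1),round(d['confidence'],2)) for d in env.mark_of('wrist',l)[:2]])
print('expected tip px',proj(K,R,p,s['tool_pos']-[0,0,.077]),'start px',proj(K,R,p,[[.4733,.0620,.008],[.5753,.1032,.008],[.5454,.1774,.008]]))
cv2.imwrite('pics/w3.png',im)
E
```

```text
8.7 [0.47380777 0.06083108 0.12789989] [[-3.75104943e-01  9.26982095e-01  6.91081237e-04]
 [ 9.26982319e-01  3.75105025e-01  1.16534201e-05]
 [-2.48425533e-04  6.44991343e-04 -9.99999761e-01]] [ 0.23809657 -0.49985657 -1.85355788] 0.020222870515862933
tip [(array([250.1, 321. ]), 0.47)]
groove_start [(array([0.4759, 0.0623]), array([229. , 325.2]), 0.71), (array([0.5473, 0.1761]), array([119.4, 483.4]), 0.33)]
groove_corner []
groove_finish [(array([0.5457, 0.1779]), array([115.9, 482.6]), 0.72), (array([ 0.5749, -0.1302]), array([454.1, 346. ]), 0.57)]
expected tip px [[248.83653867 322.01226596]] start px [[228.11613702 321.82175414]
 [228.03612057 468.50509973]
 [116.4752332  481.86223462]]
```

View pics/w3.png

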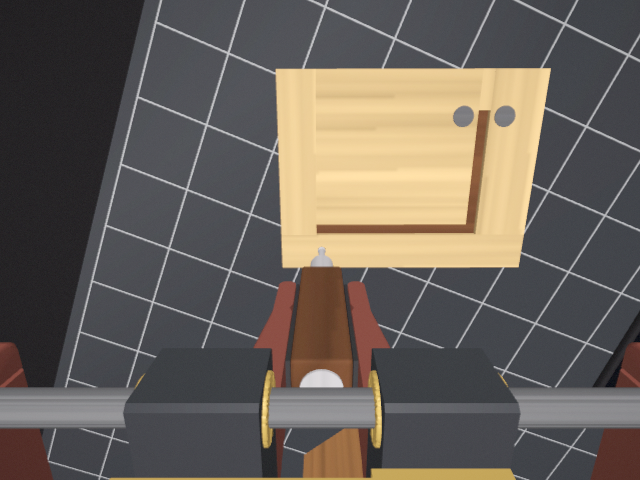

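The tip shows at (row 250, col 321) and the groove's start end at about (229, 320), in line with the projection. I'll go just above the template and check again.

Request:
carry_out --moves '[{"tx": 0.005, "ty": 0, "tz": 0.05, "spin": 0}, {"tx": 0.005, "ty": 0, "tz": 0.09, "spin": 0}, {"tx": 0.005, "ty": 0, "tz": 0.12, "spin": 0}, {"tx": 0.005, "ty": 0, "tz": 0.135, "spin": 0}, {"tx": 0.005, "ty": 0, "tz": 0.135, "spin": 0}, {"tx": 0.005, "ty": 0, "tz": 0.135, "spin": 0}]'

```text
clock: 9.7
tool_pos: [0.473, 0.0629, 0.0941]
tcp_rot: [[-0.376, 0.926, 0.0], [0.926, 0.376, 0.0], [0.0, 0.0, -1.0]]
force: [-0.5, -0.6, -1.3]
grip_width: 0.02
grasp_force: 25.0
```

```bash
python3 - <<'E'
from plant import env
from h import *
for i in range(2):
    s=env.read_state();g=env.grab_frame('wrist')
print(s['clock'],s['tool_pos'],s['tcp_rot'][:,1],s['force'],s['grip_width'])
R,p=wristcam(s,g);K=g['camera_matrix'];im=g['img']
print('tip',[(np.round(d['centre'],1),d['confidence']) for d in env.mark_of('wrist','probe_tip')])
print('expected tip px',proj(K,R,p,s['tool_pos']-[0,0,.077]),'start/corner at z.012',proj(K,R,p,[[.4733,.0620,.012],[.5753,.1032,.012]]))
y=int(proj(K,R,p,s['tool_pos']-[0,0,.077])[0,0])
cv2.imwrite('pics/w4.png',cv2.resize(im[y-50:y+50,260:393],None,fx=6,fy=6,interpolation=cv2.INTER_CUBIC));print(y-50)
E
```

```text
9.75 [0.47304357 0.06290227 0.09416346] [9.26440974e-01 3.76439578e-01 6.04328016e-04] [-0.13044702  0.15046342 -1.51792066] 0.020241045671271694
tip [(array([248.9, 317.9]), 0.47)]
expected tip px [[248.86767824 322.01593007]] start/corner at z.012 [[247.5872808  321.84193317]
 [247.71939207 488.48786618]]
198
```

View pics/w4.png

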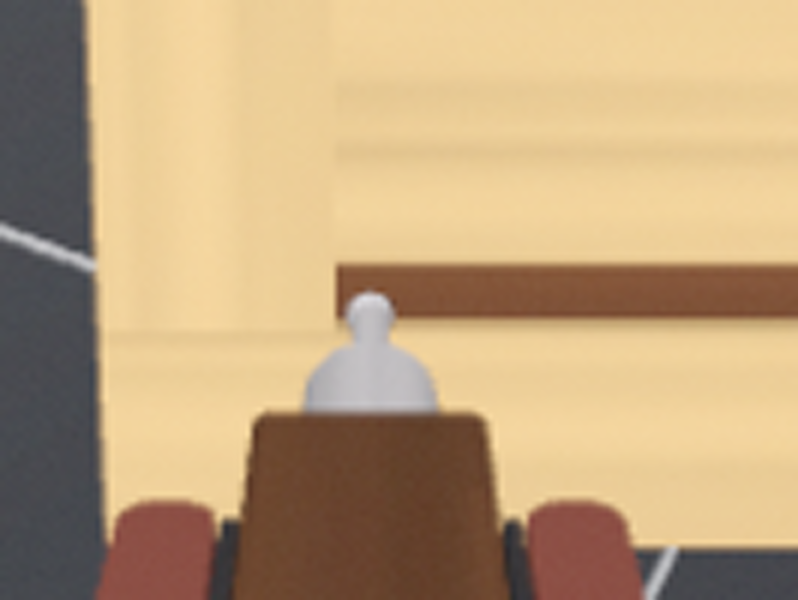

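Ball tip at (250, 321) and groove centre at (246.5, row) line up once parallax is allowed for, so I'll lower slowly into the groove with about 5 mm of spring.

Request:
carry_out --moves '[{"tx": 0, "ty": 0, "tz": 0.008, "spin": 0}, {"tx": 0, "ty": 0, "tz": 0.016, "spin": 0}, {"tx": 0, "ty": 0, "tz": 0.024, "spin": 0}, {"tx": 0, "ty": 0, "tz": 0.032, "spin": 0}, {"tx": 0, "ty": 0, "tz": 0.04, "spin": 0}, {"tx": 0, "ty": 0, "tz": 0.048, "spin": 0}, {"tx": 0, "ty": 0, "tz": 0.056, "spin": 0}, {"tx": 0, "ty": 0, "tz": 0.058, "spin": 0}, {"tx": 0, "ty": 0, "tz": 0.058, "spin": 0}, {"tx": 0, "ty": 0, "tz": 0.058, "spin": 0}]'

```text
clock: 11.1
tool_pos: [0.4728, 0.0628, 0.0795]
tcp_rot: [[-0.376, 0.926, 0.0], [0.926, 0.376, 0.0], [0.0, 0.0, -1.0]]
force: [-0.4, -0.3, -0.2]
grip_width: 0.02
grasp_force: 25.0
```

```bash
python3 - <<'E'
from plant import env
from h import *
F=[];P=[]
for i in range(5):
    s=env.read_state();g=env.grab_frame('wrist');F.append(s['force']);P.append(s['tool_pos'])
print(s['clock'],np.mean(P,0),np.mean(F,0),s['tcp_rot'][:,1],s['wrist_torque'])
T=np.mean(P,0)
th=np.radians(22.05);a=np.array([np.cos(th),np.sin(th),0]);b=np.array([-np.sin(th),np.cos(th),0])
o=T-(-.06*a-.04*b);print('origin',o,'y move for corner',s['tcp_rot'].T@(.11*a)/.25,s['tcp_rot'].T@(.08*b)/.25)
im=g['img'];cv2.imwrite('pics/w5.png',cv2.resize(im[198:298,260:393],None,fx=6,fy=6,interpolation=cv2.INTER_CUBIC))
E
```

```text
11.3 [0.47280417 0.06285628 0.07945638] [-0.42902374 -0.1914533   0.49301826] [9.26420095e-01 3.76491442e-01 4.54511349e-05] [-0.05314519  0.17347137  0.05019943]
origin [0.51339894 0.12245547 0.07945638] y move for corner [-5.10861746e-04  4.39999703e-01  1.99736421e-05] [3.19999784e-01 3.71535108e-04 1.55788518e-05]
```

View pics/w5.png

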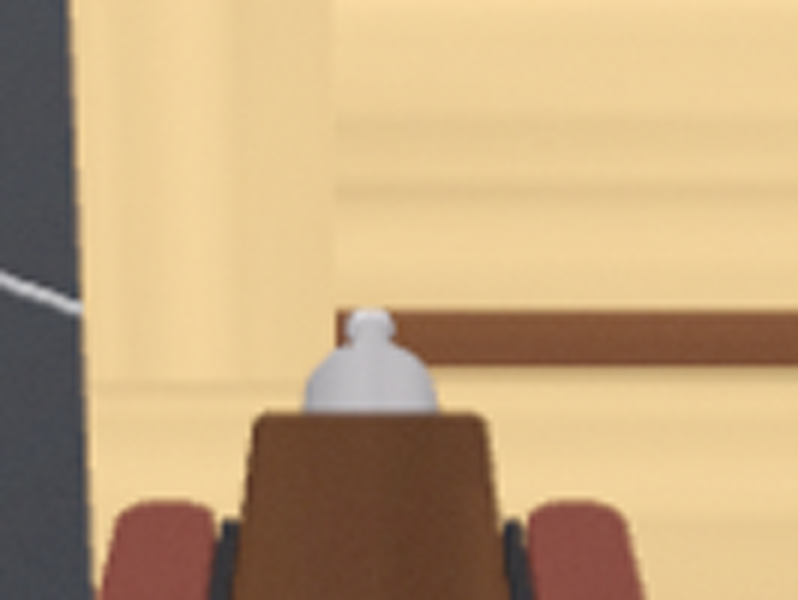

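Request:
carry_out --moves '[{"tx": -0.001, "ty": 0.01, "tz": 0, "spin": 0}, {"tx": -0.002, "ty": 0.025, "tz": 0, "spin": 0}, {"tx": -0.002, "ty": 0.04, "tz": 0, "spin": 0}, {"tx": -0.002, "ty": 0.055, "tz": 0, "spin": 0}, {"tx": -0.002, "ty": 0.07, "tz": 0, "spin": 0}, {"tx": -0.002, "ty": 0.085, "tz": 0, "spin": 0}, {"tx": -0.002, "ty": 0.1, "tz": 0, "spin": 0}, {"tx": -0.002, "ty": 0.115, "tz": 0, "spin": 0}, {"tx": -0.002, "ty": 0.13, "tz": 0, "spin": 0}, {"tx": -0.002, "ty": 0.145, "tz": 0, "spin": 0}]'

```text
clock: 12.6
tool_pos: [0.5068, 0.0761, 0.0794]
tcp_rot: [[-0.377, 0.926, 0.0], [0.926, 0.377, 0.0], [0.0, 0.0, -1.0]]
force: [-1.8, 0.1, 0.5]
grip_width: 0.0196
grasp_force: 25.0
```

Request:
carry_out --moves '[{"tx": 0, "ty": 0.015, "tz": 0, "spin": 0}, {"tx": 0, "ty": 0.03, "tz": 0, "spin": 0}, {"tx": 0, "ty": 0.045, "tz": 0, "spin": 0}, {"tx": 0, "ty": 0.06, "tz": 0, "spin": 0}, {"tx": 0, "ty": 0.075, "tz": 0, "spin": 0}, {"tx": 0, "ty": 0.09, "tz": 0, "spin": 0}, {"tx": 0, "ty": 0.105, "tz": 0, "spin": 0}, {"tx": 0, "ty": 0.12, "tz": 0, "spin": 0}, {"tx": 0, "ty": 0.135, "tz": 0, "spin": 0}, {"tx": 0, "ty": 0.15, "tz": 0, "spin": 0}]'

```text
clock: 13.85
tool_pos: [0.5415, 0.0903, 0.0794]
tcp_rot: [[-0.377, 0.926, -0.0], [0.926, 0.377, 0.0], [0.0, -0.0, -1.0]]
force: [-0.5, -0.1, 0.5]
grip_width: 0.0201
grasp_force: 25.0
```

```bash
python3 - <<'E'
from plant import env
from h import *
F=[];P=[]
for i in range(4):
    s=env.read_state();g=env.grab_frame('wrist');F.append(s['force']);P.append(s['tool_pos'])
T=np.mean(P,0);print(s['clock'],T,np.mean(F,0),s['tcp_rot'])
d=T-np.array([.5134,.12246,T[2]]);th=np.radians(22.05);a=np.array([np.cos(th),np.sin(th),0]);b=np.array([-np.sin(th),np.cos(th),0])
print('template xy',d@a,d@b)
im=g['img'];cv2.imwrite('pics/w6.png',cv2.resize(im[198:298,260:393],None,fx=6,fy=6,interpolation=cv2.INTER_CUBIC))
E
```

```text
14.0 [0.54220343 0.09053257 0.07957251] [0.27948485 0.27956623 0.73498137] [[-3.76721743e-01  9.26323909e-01  2.17805653e-03]
 [ 9.26326409e-01  3.76721525e-01  5.25427627e-04]
 [-3.33804605e-04  2.21553130e-03 -9.99997490e-01]]
template xy 0.014710594674033024 -0.040405400787090054
```

View pics/w6.png

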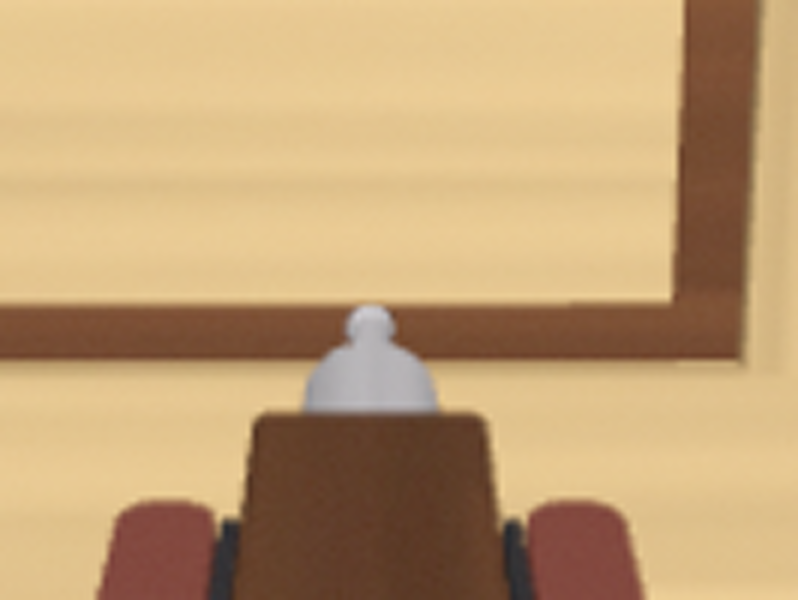

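Mid-leg: the ball is at crop (370,325), centred in the groove at rows 304-360. The corner leg is about 35 mm ahead, so I'll continue.

Request:
carry_out --moves '[{"tx": 0, "ty": 0.01, "tz": 0, "spin": 0}, {"tx": 0, "ty": 0.025, "tz": 0, "spin": 0}, {"tx": 0, "ty": 0.04, "tz": 0, "spin": 0}, {"tx": 0, "ty": 0.055, "tz": 0, "spin": 0}, {"tx": 0, "ty": 0.07, "tz": 0, "spin": 0}, {"tx": 0, "ty": 0.085, "tz": 0, "spin": 0}, {"tx": 0, "ty": 0.1, "tz": 0, "spin": 0}, {"tx": 0, "ty": 0.115, "tz": 0, "spin": 0}, {"tx": 0, "ty": 0.13, "tz": 0, "spin": 0}, {"tx": 0, "ty": 0.139, "tz": 0, "spin": 0}]'

```text
clock: 15.3
tool_pos: [0.5738, 0.1034, 0.0794]
tcp_rot: [[-0.377, 0.926, 0.0], [0.926, 0.377, 0.0], [-0.0, 0.0, -1.0]]
force: [-1.5, -0.2, 0.7]
grip_width: 0.0204
grasp_force: 25.0
```

```bash
python3 - <<'E'
from plant import env
from h import *
F=[];P=[]
for i in range(5):
    s=env.read_state();g=env.grab_frame('wrist');F.append(s['force']);P.append(s['tool_pos'])
T=np.mean(P[2:],0);print(s['clock'],T,np.mean(F,0),s['tcp_rot'])
d=T-np.array([.5134,.12246,T[2]]);th=np.radians(22.05);a=np.array([np.cos(th),np.sin(th),0]);b=np.array([-np.sin(th),np.cos(th),0])
print('template xy',d@a,d@b)
im=g['img'];cv2.imwrite('pics/w7.png',cv2.resize(im[198:298,260:393],None,fx=6,fy=6,interpolation=cv2.INTER_CUBIC))
E
```

```text
15.5 [0.57424276 0.10354936 0.0796248 ] [-0.35668538  0.02675883  0.98560765] [[-3.76588461e-01  9.26379382e-01  1.53977495e-03]
 [ 9.26380642e-01  3.76588280e-01  4.17022724e-04]
 [-1.93539945e-04  1.58346365e-03 -9.99998728e-01]]
template xy 0.04929316279226307 -0.04036876807618954
```

View pics/w7.png

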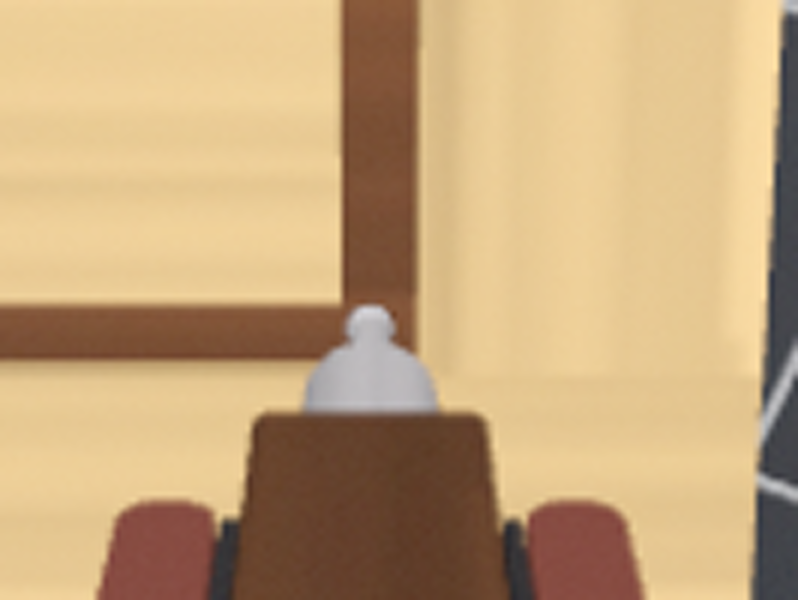

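The ball is at the corner, crop (370,325), with the short leg centred at column 380. I'll shift 1 mm across and run up the short leg.

Request:
carry_out --moves '[{"tx": 0.005, "ty": 0.002, "tz": 0, "spin": 0}, {"tx": 0.018, "ty": 0.004, "tz": 0, "spin": 0}, {"tx": 0.033, "ty": 0.004, "tz": 0, "spin": 0}, {"tx": 0.048, "ty": 0.004, "tz": 0, "spin": 0}, {"tx": 0.063, "ty": 0.004, "tz": 0, "spin": 0}, {"tx": 0.078, "ty": 0.004, "tz": 0, "spin": 0}, {"tx": 0.093, "ty": 0.004, "tz": 0, "spin": 0}, {"tx": 0.108, "ty": 0.004, "tz": 0, "spin": 0}, {"tx": 0.123, "ty": 0.004, "tz": 0, "spin": 0}, {"tx": 0.138, "ty": 0.004, "tz": 0, "spin": 0}]'

```text
clock: 16.8
tool_pos: [0.5613, 0.1358, 0.0794]
tcp_rot: [[-0.377, 0.926, -0.0], [0.926, 0.377, 0.0], [0.0, 0.0, -1.0]]
force: [0.3, -1.1, 0.4]
grip_width: 0.02
grasp_force: 25.0
```

Request:
carry_out --moves '[{"tx": 0.015, "ty": 0, "tz": 0, "spin": 0}, {"tx": 0.03, "ty": 0, "tz": 0, "spin": 0}, {"tx": 0.045, "ty": 0, "tz": 0, "spin": 0}, {"tx": 0.06, "ty": 0, "tz": 0, "spin": 0}, {"tx": 0.075, "ty": 0, "tz": 0, "spin": 0}, {"tx": 0.09, "ty": 0, "tz": 0, "spin": 0}, {"tx": 0.105, "ty": 0, "tz": 0, "spin": 0}, {"tx": 0.12, "ty": 0, "tz": 0, "spin": 0}, {"tx": 0.135, "ty": 0, "tz": 0, "spin": 0}, {"tx": 0.15, "ty": 0, "tz": 0, "spin": 0}]'

```text
clock: 18.05
tool_pos: [0.5472, 0.1705, 0.0794]
tcp_rot: [[-0.377, 0.926, -0.0], [0.926, 0.377, -0.0], [-0.0, -0.0, -1.0]]
force: [0.4, -1.6, 0.3]
grip_width: 0.0198
grasp_force: 25.0
```

```bash
python3 - <<'E'
from plant import env
from h import *
F=[];P=[]
for i in range(5):
    s=env.read_state();g=env.grab_frame('wrist');F.append(s['force']);P.append(s['tool_pos'])
T=np.mean(P[2:],0);print(s['clock'],T,np.mean(F,0),s['tcp_rot'][:,2])
d=T-np.array([.5134,.12246,T[2]]);th=np.radians(22.05);a=np.array([np.cos(th),np.sin(th),0]);b=np.array([-np.sin(th),np.cos(th),0])
print('template xy',d@a,d@b)
im=g['img'];cv2.imwrite('pics/w8.png',cv2.resize(im[198:298,260:393],None,fx=6,fy=6,interpolation=cv2.INTER_CUBIC))
E
```

```text
18.25 [0.54687237 0.17137193 0.07933709] [-0.40281509  0.61377974  0.2515842 ] [-5.43890948e-04  8.92309609e-04 -9.99999454e-01]
template xy 0.049386387750662904 0.032768294363984984
```

View pics/w8.png

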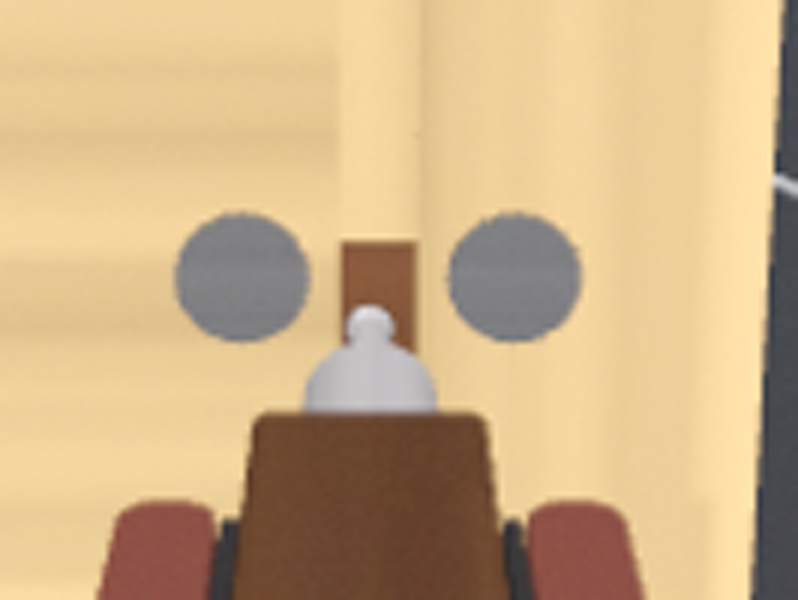

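The ball is at crop (370,326) and the rivets are at row 277, so about 6 mm remain.

Request:
carry_out --moves '[{"tx": 0.008, "ty": 0.002, "tz": 0, "spin": 0}, {"tx": 0.018, "ty": 0.002, "tz": 0, "spin": 0}, {"tx": 0.025, "ty": 0.002, "tz": 0, "spin": 0}, {"tx": 0.025, "ty": 0.002, "tz": 0, "spin": 0}, {"tx": 0.025, "ty": 0.002, "tz": 0, "spin": 0}, {"tx": 0.025, "ty": 0.002, "tz": 0, "spin": 0}, {"tx": 0.025, "ty": 0.002, "tz": 0, "spin": 0}, {"tx": 0.025, "ty": 0.002, "tz": 0, "spin": 0}, {"tx": 0.025, "ty": 0.002, "tz": 0, "spin": 0}, {"tx": 0.025, "ty": 0.002, "tz": 0, "spin": 0}]'

```text
clock: 19.55
tool_pos: [0.5454, 0.1764, 0.0794]
tcp_rot: [[-0.377, 0.926, -0.0], [0.926, 0.377, 0.0], [0.0, 0.0, -1.0]]
force: [-0.7, 1.7, 0.7]
grip_width: 0.0198
grasp_force: 25.0
```

```bash
python3 - <<'E'
from plant import env
from h import *
F=[];P=[]
for i in range(10):
    s=env.read_state();g=env.grab_frame('wrist');F.append(s['force']);P.append(s['tool_pos'])
T=np.mean(P[2:],0);print(s['clock'],T,np.mean(F,0),s['tcp_rot'][:,2],s['grip_width'],s['grasp_force'])
d=T-np.array([.5134,.12246,T[2]]);th=np.radians(22.05);a=np.array([np.cos(th),np.sin(th),0]);b=np.array([-np.sin(th),np.cos(th),0])
print('template xy',d@a,d@b)
im=g['img'];cv2.imwrite('pics/w9.png',cv2.resize(im[198:298,260:393],None,fx=6,fy=6,interpolation=cv2.INTER_CUBIC))
E
```

```text
20.0 [0.54541096 0.17633088 0.0794067 ] [-0.18831907  0.97135792  0.29976406] [-3.82721185e-05  2.77836249e-05 -9.99999999e-01] 0.019773503203407476 24.997715950012207
template xy 0.0498935322981078 0.03791316412645977
```

View pics/w9.png

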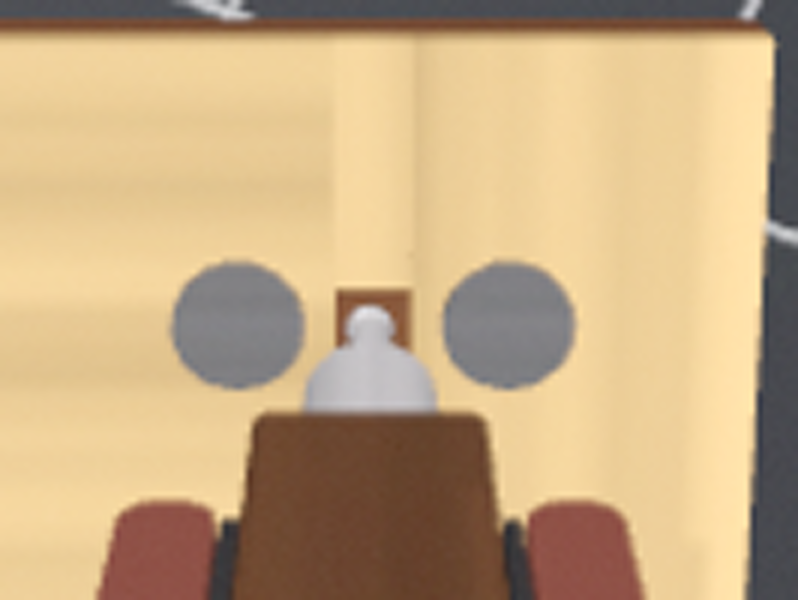

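The ball sits between the rivets at crop (370,325), pressed with about 1.8 N and still. I'll hand it in.

```bash
python3 -c "
from plant import env
print(env.job_done())"
```

```text
the job is handed in; nothing more can be done
None
```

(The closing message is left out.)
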